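# Lock the lifting tube onto the jar carrier and load the water bath

## Task

Get the three small jars ready for pasteurising: push the T-gripped lifting tube fully home over the stub in the middle of the jar carrier and turn it until the spring button pops out through the tube's hole. Then lift the carrier by the locked tube and set it down flat in the empty water-bath pan, with the three jars still standing in it, and let go. Leave everything else on the bench where it stands.

Things in the scene. Friction and masses are not known exactly. Their poses are not given: they have to be found in the camera images.
- lift_tube: Lifting tube, about 170 g: upright round steel tube with a black T-grip on top, 154 mm tall. Origin: centre of its open mouth's rim, z up the tube. 32 mm across outside, bore 26.4 mm, open up to 98 mm. Over the lowest 10 mm the mouth flares to 38 mm inside, 43 mm outside; the flare pushes the spring button in as the tube is pressed down over it
- t_grip (a point): middle of the T-grip, 141 mm above the tube's origin, axes as the tube's: a bar 20 mm wide (along x), 100 mm long (along y), 26 mm tall; below it a 16 mm round stem down to 102 mm above the tube's origin
- button_hole (a point): middle of the hole for the button, through the tube wall on the tube's +x side only, 34 mm above the tube's origin; about 11 mm wide, 12 mm tall, so the button has some 8 degrees of play either way in it and 1.5 mm up and down
- carrier: Jar carrier: round steel tray 170 mm across, 4 mm thick, with a wire hoop 28 mm high round it, a stub in the middle and three small jars 52 mm from the centre at 60, 180, 300 degrees from x; loose on the bench, 340 g, with jars about 640 g. Origin: centre of its underside, z up. Tube fully home: its mouth stands on the tray (tube origin 4 mm above the carrier's)
- stub_top (a point): centre of the stub's bevelled top, 74 mm above the carrier's origin, axes as the carrier's. Upright steel stub 24.4 mm across. The spring button sticks out of its side 38 mm above the carrier's origin, 9 mm thick, round nose 6 mm proud. The stub is screwed in: the button faces anywhere within 43 degrees either side of the carrier's +x, found by turning the tube or by looking
- button (a joint): spring button: 0 = fully out, grows as it is pushed in (m); about 0.002 to 0.006 while the tube's bore covers it, back to 0 when it has popped out through the hole; the tube then cannot turn further on the stub or come off. Pressing the tube down over it takes 5 to 20 N; its spring pushes with 1 to 4 N
- bath_pan: Water-bath pan: empty rectangular open steel pan, fixed on the bench, 265 mm (x) by 325 mm (y) over its walls, rim 65 mm high and 9 mm wider all round; inside 255 by 315 mm with a flat floor 5 mm above the bench. Origin: centre of its underside
- jar1: small filled jar with lid, 46 mm across, 60 mm tall, about 100 g, loose in the carrier's place at 60 degrees; origin: centre of its underside
- jar2: small filled jar with lid, 46 mm across, 60 mm tall, about 100 g, loose in the carrier's place at 180 degrees; origin: centre of its underside
- jar3: small filled jar with lid, 46 mm across, 60 mm tall, about 100 g, loose in the carrier's place at 300 degrees; origin: centre of its underside
- sauce_bottle: bottle of red sauce, 54 mm across, 185 mm tall, standing; not part of the job; origin: centre of its underside
- kraut_jar: big lidded jar, 76 mm across, 115 mm tall, standing; not part of the job; origin: centre of its underside
- empty_jar: empty open glass jar, 70 mm across, 100 mm tall, standing; not part of the job; origin: centre of its underside
- funnel: steel jar funnel lying wide side down, 132 mm across, 58 mm tall; not part of the job; origin: centre of its underside
- tamper: wooden tamper standing on its broad end, 52 mm across, 165 mm tall; not part of the job; origin: centre of its underside
- lid_stack: stack of jar lids, 72 mm across, 38 mm tall; not part of the job; origin: centre of its underside
- tasting_spoon: small spoon 160 mm long, lying; not part of the job; origin: centre of its underside
Mind the look-alikes: they are no part of the job. Leave any green or grey look-alike of the jar1 alone.

How it is judged:
By the outcome, as a careful person would: the job done as asked, in the order asked, and still so for the second after the job is handed in, with the robot touching nothing.
It also fails if it takes over 61 s, if anything falls off the work surface, if the arm or the gripper's body presses on something with over 40 N, if the wrist force passes 120 N, or if a joint passes its speed limit or range.

## Robot

A 6-joint arm with a two-finger parallel gripper is mounted at the origin on the work surface. World frame = base frame: x ahead of the robot, y to its left, z up, the work surface at z = 0. Lengths are in mm, angles in rad, forces in N, time in s.
With the tool pointing down it reaches from about 350 to 975 mm from the base axis. Payload 7.1 kg.
Tool frame: the origin (TCP) lies between the finger pads; the fingertips stand 19 mm ahead of it and the grasp point (between the pads) is the TCP (ctrl.tcp_to_tips is the distance from the TCP to the fingertips, in mm); z points along the fingers, y is the line along which they close (so a half turn about z gives the same grasp; the last joint's range is limited). The gripper opens to 88 mm and grips with 3 to 60 N. Pads are 20 mm wide; open, the fingers measure 115 mm over their backs; the gripper's body (75 mm by 178 mm) begins 61 mm behind the grasp point.
Start: joints at [-1.269, 0.423, 1.63, -0, 1.089, -0.019], TCP at [197.096, -593.092, 210.675] pointing down, gripper open.
Joint ranges: [-3, 3], [-0.9, 2.11], [0.09, 2.58], [-1.31, 4.45], [0.11, 2.69], [-2.54, 2.54]. Speed limits (rad/s): [2.39, 2.39, 3.01, 3.14, 3.14, 3.14].

## Interface

Orientations are given as a rotation vector (axis times angle).
In Python, from workcell import status, optics, ctrl gives the robot as it stands. The module is installed in compiled form; this text tells all that it offers.
- The arm moves only by the shell command python3 -m inch 'ROWS'. ROWS is JSON, a list that holds one entry, the list of rows, each a list of 7 numbers: the shift along the tool's x, y, z in mm, then the turn, a rotation vector about the tool's x, y, z in rad, then the opening in per cent of the stroke, from 0 (shut) to 100 (fully open). A call has 1 to 20 rows; each row is the pose to reach, as a shift and turn from the pose commanded when the call began, along the tool's axes at that moment; what a row does not reach only later rows make up. A row lasts 1/10 s, in which the tool goes at most 50 mm and 8.59 degrees, less where a joint would pass 70% of its speed; a pose out of reach is approached as far as the arm can. A call with a gripper value outside its range is refused whole. The fingers move at their own pace and stop on an object; the grip force is fixed at half the most. Time passes only in rows, so rows that repeat a pose let the fingers close. It gives the time, the measured TCP pose, the force, the opening and the grip force at its end, in the units of the state.
- status.get_obs(): the state, without advancing time (a new reading comes with each control period).
- optics.get_image(name): name is "scene" or "top"; returns a dict with "frame" (420x560x3 uint8, red, green, blue), "fx", "fy", "cx", "cy" (pixels), "rvec" (rotation vector, rad) and "tvec" (3), from world to camera coordinates, as OpenCV has them. Camera axes: x right, y down, z forward; pixel columns grow to the right and rows downward; lengths in mm; the calibration is good to about 2 mm. A picture is of the moment at which its call begins. There is no depth.
- ctrl.close_job(): hands the job in; it is judged then, once.
The state is a dict: "t": time; "qpos": joint angles; "qvel": joint speeds; "joint_torque": joint torques, N m; "ee_pos": TCP position; "orientation": TCP orientation; "ft_force": force on the tool from outside, world axes, zero at the start; "moment": the same for the moment, N m; "width": finger opening in mm; "grasp_force": force on a finger pad.
Only numpy, scipy, OpenCV 4.12 (cv2) and the standard library are available. Lean on these libraries where they do the work, as an engineer would, in place of code of your own. Each camera call takes 0.05 s, during which the arm holds its last target. There are 200 camera calls.

## Working session

There is one attempt and no reset: what is moved stays moved. The work goes in short steps, Python scripts to look and compute and a shell command to move; the robot and the scene stay as the last step left them, time stands still between calls to the robot, and variables do not carry over. Pictures are saved under pics/ and viewed, at most 11 in all, crops included, and the job is handed in when it is done.

```bash
mkdir -p pics
cat > h.py <<'E'
import numpy as np,cv2
from workcell import status,optics,ctrl
def grab(n,f):
    d=optics.get_image(n); cv2.imwrite('pics/'+f,d['frame'][:,:,::-1]); np.save('pics/%s.npy'%n,{k:v for k,v in d.items()},allow_pickle=True); return d
def ld(n): return np.load('pics/%s.npy'%n,allow_pickle=True).item()
def K(d): return np.array([[d['fx'],0,d['cx']],[0,d['fy'],d['cy']],[0,0,1.]])
def w(d,u,v,z):
    R=cv2.Rodrigues(np.array(d['rvec'],float))[0]; c=-R.T@np.array(d['tvec'],float).ravel()
    r=R.T@np.linalg.inv(K(d))@np.array([u,v,1.]); return c+r*(z-c[2])/r[2]
def p(d,X): return cv2.projectPoints(np.array(X,float).reshape(-1,3),np.array(d['rvec'],float),np.array(d['tvec'],float),K(d),None)[0].reshape(-1,2)
E
python3 - <<'E'
from h import *
import numpy as np
for n in('scene','top'):
    d=grab(n,n+'0.png'); R=cv2.Rodrigues(np.array(d['rvec'],float))[0]; print(n,-R.T@np.array(d['tvec']).ravel(),d['fx'])
    cv2.imwrite('pics/%s0b.png'%n,cv2.resize(d['frame'][:,:,::-1],(784,588)))
print(status.get_obs())
E
```

```text
scene [ 954.8051001  -194.84588972 1005.58456903] 480.5206801130381
top [ 346.47308653  115.26325651 1436.2196194 ] 507.673319370785
{'t': 0.1, 'qpos': array([-1.26900319e+00,  4.23272694e-01,  1.62999651e+00,  9.17178191e-06,
        1.08841167e+00, -1.90161541e-02]), 'qvel': array([ 1.48250087e-03, -2.04415180e-04,  4.50568340e-04, -4.26021589e-04,
        8.59987308e-04,  9.49865268e-05]), 'joint_torque': array([ 1.91018439e-02, -5.29263425e+01, -2.63280523e+01,  4.72066028e-02,
        1.61602213e-01, -2.20884649e-03]), 'ee_pos': array([ 197.09177445, -593.07593025,  210.52915868]), 'orientation': array([-3.10117691e+00, -5.01747129e-01,  6.89392320e-06]), 'ft_force': array([ 0.68304432, -0.35209876, -0.19744294]), 'moment': array([-0.04184239,  0.00248715,  0.00556303]), 'grasp_force': 1.1178350908517132, 'width': 87.80042411113476}
```

View pics/scene0b.png

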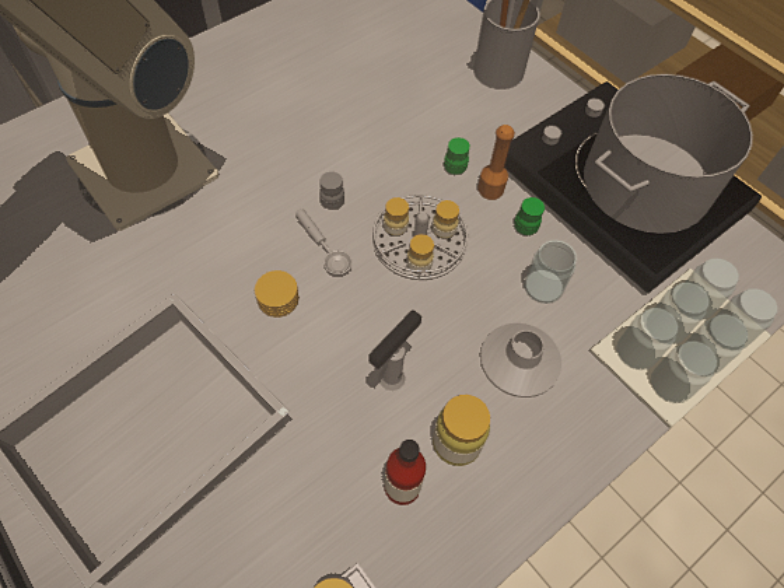

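View pics/top0b.png

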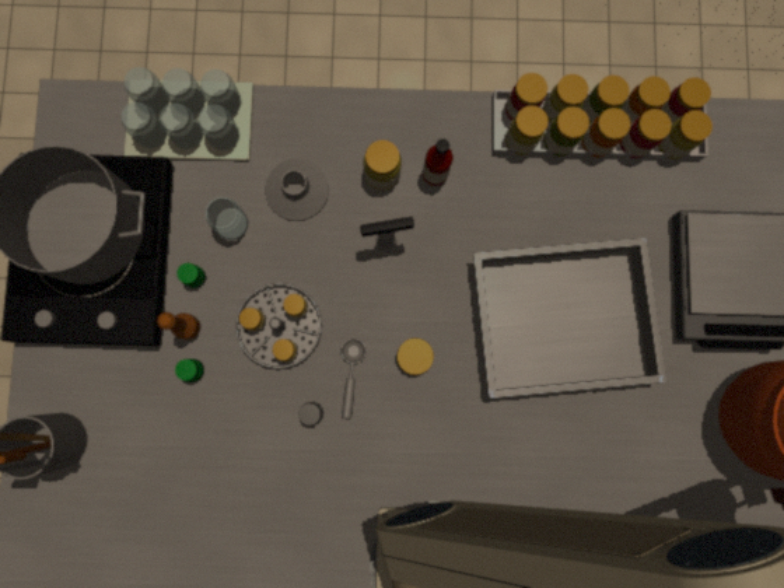

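The scene and top views show the only T-grip tube (scene ~(395,355), top ~(387,230) in enlarged pixels), the carrier (scene (420,235), top (279,326)) and the empty pan (top (568,318)). Look-alikes are the green jars at top (190,274) and (189,370), the grey jar at (310,413), and the big stove pot. I choose the perforated round tray with three orange-lidded jars. Next is a close crop of it.

Run:
```python
from h import *
s=ld('scene')['frame'];t=ld('top')['frame']
def c(f,x,y,n=72): return cv2.resize(f[y:y+n,x:x+n+28,::-1],(400,288),interpolation=cv2.INTER_CUBIC)
a=np.vstack([np.hstack([c(s,255,132),c(s,250,215)]),np.hstack([c(t,150,196),c(t,235,140)])])
cv2.imwrite('pics/c1.png',a)
```

```text
(no output)
```

View pics/c1.png

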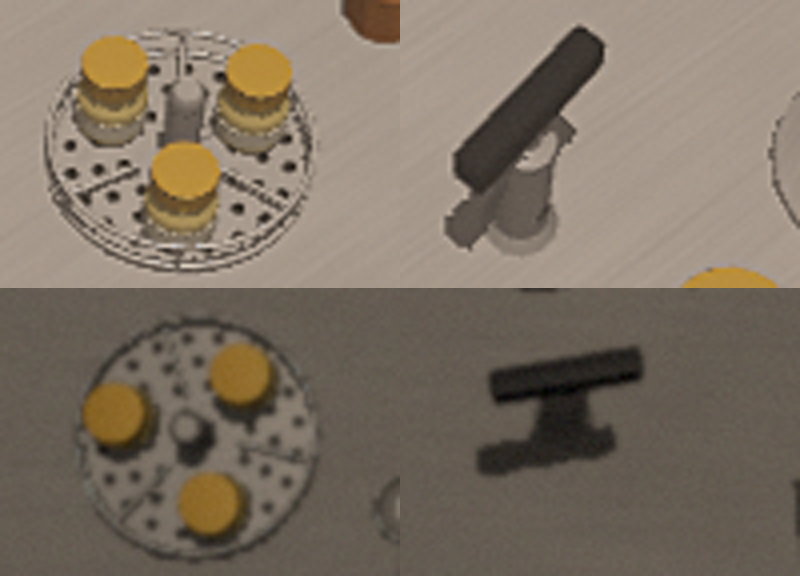

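The crop confirms the carrier: three orange-lidded jars, with the stub top at scene (301,154) and top (197,231). The T-bar is also clear. No button or hole is visible at this scale. I'll fit the poses and zoom in on the stub and tube.

```bash
cat > fit.py <<'E'
from h import *
from scipy.optimize import least_squares,minimize
S,T=ld('scene'),ld('top')
so=lambda a,o,q:np.array(a)/4.+np.array(o)-np.array(q)/4. -.4
L=[so([(258,70),(115,63),(186,170),(186,90)],(255,132),(0,0)),None]
# order lids by angle later: fit each lid independently by two-view triangulation at z=64
print('scene lids',[w(S,*q,64)[:2].round(1) for q in L[0][:3]],'stub',w(S,*L[0][3],74)[:2].round(1))
tl=so([(241,374),(114,412),(209,503),(188,426)],(150,196),(0,288))
print('top lids',[w(T,*q,64)[:2].round(1) for q in tl[:3]],'stub',w(T,*tl[3],74)[:2].round(1))
ps=so([(580,25),(605,40),(603,62),(480,190),(458,178),(455,155)],(250,215),(400,0))
pt=so([(490,372),(640,347),(643,372),(497,403)],(235,140),(400,288))
box=np.array([(a,b,c) for a in(-10,10) for b in(-50,50) for c in(128,154)],float)
def hull(d,v):
    c,s=np.cos(v[2]),np.sin(v[2]); X=box@np.array([[c,s,0],[-s,c,0],[0,0,1]])+[v[0],v[1],0]
    return cv2.convexHull(p(d,X).astype(np.float32))
def mask(q):
    m=np.zeros((420*8,560*8),np.uint8)[:2400]; cv2.fillConvexPoly(m,(np.array(q).reshape(-1,2)*8+4).astype(np.int32),1); return m
def iou(a,b): return (a&b).sum()/(a|b).sum()
ms,mt=mask(ps),mask(pt)
x0=w(T,*pt.mean(0),141)
for name,ws,wt in(('both',1,1),('s',1,0),('t',0,1)):
    r=minimize(lambda v:-ws*iou(mask(hull(S,v)),ms)-wt*iou(mask(hull(T,v)),mt),[x0[0],x0[1],.1],method='Nelder-Mead',options=dict(initial_simplex=[[x0[0],x0[1],.1],[x0[0]+15,x0[1],.1],[x0[0],x0[1]+15,.1],[x0[0],x0[1],-.1]],xatol=.1,fatol=1e-4))
    print(name,r.x.round(3),r.fun)
# pan corners (rim outer), top 784-px coordinates
print('pan',[w(T,u/1.4,v/1.4,65)[:2].round() for u,v in((475,252),(648,240),(662,381),(490,397))])
for n,u,v,z in(('lidstack',415,356,38),('bottle',442,146,185),('kraut',382,158,115),('spoon',352,351,5),('funnel',296,183,58),('tamper',166,321,165),('green1',190,274,60),('green2',189,370,60),('grey',310,413,60),('glass',226,215,60)): print(n,w(T,u/1.4,v/1.4,z)[:2].round())
E
python3 fit.py
python3 - <<'E'
from h import *
S,T=ld('scene')['frame'],ld('top')['frame']
def c(f,x,y,n=24):
    a=f[y:y+n,x:x+int(n*4/3),::-1].astype(float); a=(a-a.min())/(np.percentile(a,97)-a.min())*255
    return cv2.resize(a.clip(0,255).astype(np.uint8),(400,300),interpolation=cv2.INTER_CUBIC)
cv2.imwrite('pics/c2.png',np.vstack([np.hstack([c(S,288,146),c(T,182,222)]),np.hstack([c(S,266,248,32),c(T,260,155,32)])]))
E
```

```text
scene lids [array([468.5, 366.1]), array([410.6, 299.6]), array([498.6, 282.6])] stub [458.5 315.5]
top lids [array([495.8, 281.4]), array([467.6, 366.2]), array([408. , 299.1])] stub [458.6 314.2]
both [6.38150e+02 1.07118e+02 2.35000e-01] -1.5006382418574504
s [6.37999e+02 1.08869e+02 2.51000e-01] -0.786153215895125
t [6.38936e+02 1.05854e+02 1.84000e-01] -0.7233980864018557
pan [array([608., -69.]), array([ 641., -410.]), array([ 366., -430.]), array([ 327., -100.])]
lidstack [403.  43.]
bottle [780.   9.]
kraut [777. 118.]
spoon [411. 168.]
funnel [739. 288.]
tamper [448. 496.]
green1 [550. 487.]
green2 [363. 477.]
grey [288. 242.]
glass [669. 424.]
```

View pics/c2.png

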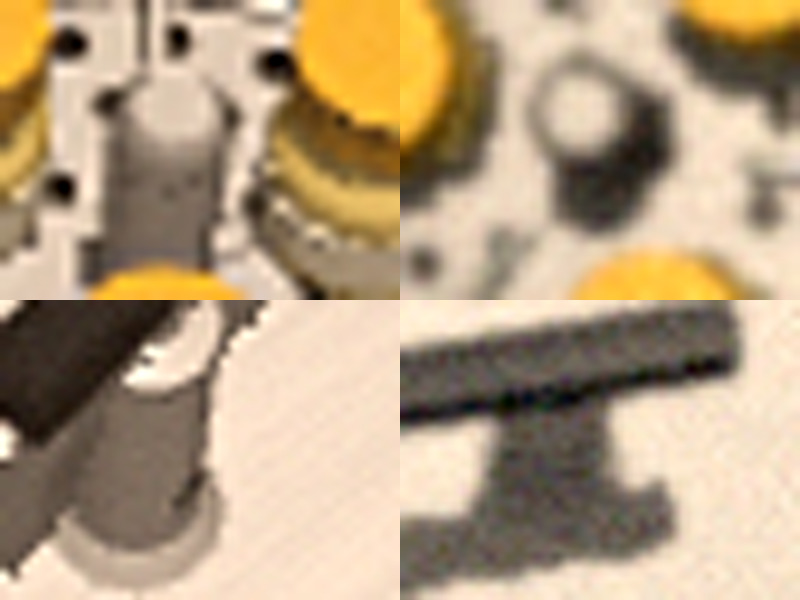

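Tube crop: a dark spot at scene ≈(286,300), on the tube's right edge, looks like the hole. Stub crop: faint dark marks at scene ≈(301.5,161) may be the button. I'll check both against projections.

Run:
```python
from h import *
S,T=ld('scene'),ld('top')
C=np.array([458.5,315,0]);Q=np.array([638.2,107.3,0])
f=lambda b,r,z,a:b+[r*np.cos(np.radians(a)),r*np.sin(np.radians(a)),z]
print('tube mouth',p(S,[Q,Q+[0,0,102]]).round(1).tolist(),'hole13',p(S,[f(Q,16,34,a) for a in(0,13,25)]).round(1).tolist())
print('stubtop',p(S,C+[0,0,74]).round(1),p(T,C+[0,0,74]).round(1))
for a in range(-180,180,20): print(a,p(S,[f(C,12.2,38,a),f(C,18.2,38,a)]).round(1).ravel(),p(T,f(C,18.2,38,a)).round(1).ravel())
d=S['frame'].copy();g=T['frame']
print(S['frame'][154:172,294:312].mean(2).round().astype(int))
print(T['frame'][224:246,188:210].mean(2).round().astype(int))
```

```text
tube mouth [[279.6, 269.5], [281.4, 249.8]] hole13 [[284.8, 268.6], [285.9, 267.5], [286.7, 266.3]]
stubtop [[301.  154.2]] [[196.3 230.1]]
-180 [296.7 159.8 295.2 158.3] [197.9 237.9]
-160 [295.6 160.9 293.5 159.8] [200.2 237.5]
-140 [295.  162.1 292.7 161.7] [202.2 236.4]
-120 [295.  163.5 292.7 163.8] [203.7 234.7]
-100 [295.6 164.8 293.5 165.8] [204.6 232.6]
-80 [296.7 165.9 295.1 167.4] [204.7 230.3]
-60 [298.2 166.7 297.4 168.5] [204.  228.1]
-40 [299.9 167.  299.9 169. ] [202.7 226.3]
-20 [301.6 166.8 302.4 168.7] [200.7 225.2]
0 [303.1 166.2 304.6 167.7] [198.5 224.7]
20 [304.1 165.1 306.3 166.2] [196.2 225. ]
40 [304.7 163.9 307.1 164.3] [194.2 226.1]
60 [304.7 162.5 307.1 162.2] [192.6 227.8]
80 [304.1 161.2 306.2 160.3] [191.7 230. ]
100 [303.  160.1 304.5 158.6] [191.6 232.2]
120 [301.5 159.3 302.4 157.5] [192.3 234.4]
140 [299.9 159.  299.9 157.1] [193.7 236.2]
160 [298.2 159.2 297.4 157.4] [195.6 237.4]
[[157  98  49  75 128 152 152 151 152 155 158 115  86 146 160 146  94  65]
 [156 141  93  86 109 150 152 152 152 154 154 122  60 120 158 116  76  71]
 [152 160 126  94 1
[... 2528 characters left out ...]
0  41  52  76 103 117 117 116
  120 116 112  98]
 [112 108 109 109 111 104  79  62  50  44  39  50  70  95 112 116 117 115
  115 115 111  96]
 [107  90  84  98 100 102 105  94  79  63  67  77  98 111 114 115 116 118
  117 115 116 109]
 [102  77  78  84  86 106 113 112 103 103 102 103 110 111 115 114 110 114
  110 116 116 117]
 [103  80  81  87 100 111 114 111 111 111 107  99 101 101 106 103  98  94
   89  94 107 115]
 [ 95  81  75  98 109 117 114 112 109 102  99  97 101  99 103  97  97  96
   81  78  92 110]
 [ 88  72  80 104 114 114 112 109 100  98  94  94  98  97  99  98 100  99
   94  81  78  92]
 [ 79  77  99 110 112 112 114 104  94  98  96  96  95 101  99  96  99 105
   98  96  77  75]]
```

The hole projects to (285.9,267.5) for tube yaw ≈13°, which matches the dark spot, so the hole faces outward at azimuth ≈13°. The button is hidden. Next is a helper that works out shifts, then the approach.

```bash
cat > go.py <<'E'
import sys
from h import *
from scipy.spatial.transform import Rotation as Ro
o=status.get_obs(); R=Ro.from_rotvec(o['orientation']); M=R.as_matrix()
print('t',round(o['t'],2),'pos',o['ee_pos'].round(1),'ay',np.degrees(np.arctan2(M[1,1],M[0,1])).round(1),'tilt',np.degrees(np.arccos(-M[2,2])).round(2),'q6',np.degrees(o['qpos'][5]).round(1),'F',o['ft_force'].round(1),'M',o['moment'].round(2),'w',round(o['width'],1),'g',round(o['grasp_force'],1))
if len(sys.argv)>4:
    x,y,z,a=map(float,sys.argv[1:5]); a=np.radians(a)
    G=np.array([[-np.sin(a),np.cos(a),0],[np.cos(a),np.sin(a),0],[0,0,-1]]).T
    G=np.column_stack([[-np.sin(a),np.cos(a),0],[np.cos(a),np.sin(a),0],[0,0,-1]])
    if np.linalg.det(G)<0: G[:,0]*=-1
    print('shift',(M.T@(np.array([x,y,z])-o['ee_pos'])).round(1),'turn',Ro.from_matrix(M.T@G).as_rotvec().round(4))
E
python3 go.py 638 107 225 13.5
python3 - <<'E'
from h import *
S,T=ld('scene'),ld('top')
q=w(S,294.8,166.5,4);C=np.array([458.5,315,0])
for a in(0,120,240):
    c,s=np.cos(np.radians(a)),np.sin(np.radians(a)); v=np.array([[c,-s,0],[s,c,0],[0,0,1]])@(q-C)+C
    u=p(S,v)[0];t=p(T,v)[0]; print(a,v.round(1),u.round(1),t.round(1))
    for f,k in((S,u),(T,t)):
        x,y=k.round().astype(int); print(f['frame'][y-2:y+3,x-3:x+4].mean(2).round().astype(int).tolist())
E
```

```text
t 0.1 pos [ 197.1 -593.1  210.5] ay -71.6 tilt 0.01 q6 -1.1 F [ 0.7 -0.4 -0.2] M [-0.04  0.    0.01] w 87.8 g 1.1
shift [ 639.2 -525.3  -14.4] turn [-1.0000e-04 -1.0000e-04 -1.4856e+00]
0 [441.6 315.5   4. ] [294.8 166.5] [199.4 238.3]
[[154, 158, 98, 67, 74, 83, 88], [153, 160, 102, 67, 79, 81, 88], [152, 161, 101, 67, 77, 89, 99], [153, 158, 102, 74, 100, 132, 134], [154, 155, 142, 125, 130, 131, 131]]
[[37, 37, 31, 30, 32, 48, 72], [41, 35, 33, 40, 38, 62, 97], [41, 40, 40, 41, 52, 76, 103], [50, 44, 39, 50, 70, 95, 112], [79, 63, 67, 77, 98, 111, 114]]
120 [466.5 300.1   4. ] [296.4 175.9] [205.3 229.6]
[[127, 130, 128, 126, 128, 130, 129], [122, 130, 128, 130, 129, 127, 130], [108, 129, 132, 131, 129, 129, 131], [60, 123, 133, 131, 130, 127, 129], [64, 93, 127, 134, 130, 130, 129]]
[[103, 112, 108, 82, 67, 53, 47], [79, 89, 109, 109, 100, 80, 69], [47, 71, 107, 115, 118, 107, 104], [41, 68, 105, 116, 117, 117, 117], [37, 63, 101, 118, 115, 118, 121]]
240 [467.4 329.4   4. ] [305.5 170.3] [194.9 229. ]
[[130, 134, 133, 141, 154, 152, 153], [128, 130, 128, 128, 131, 139, 153], [127, 130, 126, 127, 127, 127, 150], [128, 128, 128, 128, 127, 125, 129], [128, 126, 129, 129, 129, 127, 125]]
[[109, 98, 89, 82, 76, 78, 79], [104, 88, 94, 102, 100, 96, 81], [97, 87, 101, 114, 113, 113, 102], [85, 91, 107, 112, 114, 115, 106], [82, 88, 107, 114, 112, 115, 106]]
```

```bash
python3 -m inch '[[[639,-525,-14,0,0,-1.486,100],[639,-525,-14,0,0,-1.486,100],[639,-525,-14,0,0,-1.486,100],[639,-525,-14,0,0,-1.486,100],[639,-525,-14,0,0,-1.486,100],[639,-525,-14,0,0,-1.486,100],[639,-525,-14,0,0,-1.486,100],[639,-525,-14,0,0,-1.486,100],[639,-525,-14,0,0,-1.486,100],[639,-525,-14,0,0,-1.486,100],[639,-525,-14,0,0,-1.486,100],[639,-525,-14,0,0,-1.486,100],[639,-525,-14,0,0,-1.486,100],[639,-525,-14,0,0,-1.486,100],[639,-525,-14,0,0,-1.486,100],[639,-525,-14,0,0,-1.486,100],[639,-525,-14,0,0,-1.486,100],[639,-525,-14,0,0,-1.486,100],[639,-525,-14,0,0,-1.486,100],[639,-525,-14,0,0,-1.486,100]]]'; python3 go.py 638 107 141 13.5
```

```text
t: 2.1
ee_pos: [637.0, 105.6, 224.1]
orientation: [-1.945, -2.466, 0.002]
ft_force: [-0.2, 0.4, -2.5]
width: 87.9
grasp_force: 0.0
t 2.1 pos [637.  105.6 224.1] ay 13.5 tilt 0.09 q6 -5.1 F [-0.2  0.4 -2.5] M [ 0.12 -0.04 -0.02] w 87.9 g 0.0
shift [ 1.2  1.5 83.1] turn [-0.0016  0.0001 -0.0003]
```

```bash
python3 -m inch '[[[0,0,40,0,0,0,100],[0,0,70,0,0,0,100],[0,0,83,0,0,0,100],[0,0,83,0,0,0,100],[0,0,83,0,0,0,10],[0,0,83,0,0,0,10],[0,0,83,0,0,0,10],[0,0,83,0,0,0,10],[0,0,83,0,0,0,10],[0,0,83,0,0,0,10],[0,0,83,0,0,0,10],[0,0,83,0,0,0,10]]]'; python3 go.py 638 107 246 13.5
```

```text
t: 3.3
ee_pos: [637.9, 106.7, 141.6]
orientation: [-1.944, -2.468, 0.0]
ft_force: [1.4, -0.1, -2.0]
width: 27.0
grasp_force: 0.0
t 3.3 pos [637.9 106.7 141.6] ay 13.5 tilt 0.01 q6 -5.1 F [ 1.4 -0.1 -2. ] M [ 0.12 -0.06 -0.01] w 27.0 g 0.0
shift [   0.3    0.2 -104.4] turn [-0.0001 -0.      0.0004]
```

```bash
python3 -m inch '[[[0,0,0,0,0,0,0],[0,0,0,0,0,0,0],[0,0,0,0,0,0,0],[0,0,0,0,0,0,0],[0,0,-30,0,0,0,0],[0,0,-70,0,0,0,0],[0,0,-105,0,0,0,0],[0,0,-105,0,0,0,0],[0,0,-105,0,0,0,0]]]'; python3 go.py
python3 - <<'E'
from h import *
S=grab('scene','s1.png');T=grab('top','t1.png')
o=status.get_obs()['ee_pos']; q=o-[0,0,141]
print(q,p(S,[q,q+[0,0,102],o]).round(1).tolist(),p(T,[q,o]).round(1).tolist())
u,v=p(S,q+[0,0,50])[0].astype(int); a,b=p(T,o)[0].astype(int)
c=lambda f,x,y:cv2.resize(f[max(y-30,0):max(y-30,0)+60,x-40:x+40,::-1],(400,300),interpolation=cv2.INTER_CUBIC)
print('off',u-40,v-30,a-40,b-30)
cv2.imwrite('pics/c3.png',np.hstack([c(S['frame'],u,v),c(T['frame'],a,b)]))
E
```

```text
t: 4.2
ee_pos: [637.9, 106.6, 246.4]
orientation: [1.944, 2.467, 0.001]
ft_force: [-0.4, -0.1, -3.0]
width: 0.3
grasp_force: 0.0
t 4.2 pos [637.9 106.6 246.4] ay 13.5 tilt 0.04 q6 -5.1 F [-0.4 -0.1 -3. ] M [ 0.11 -0.01  0.01] w 0.3 g 0.0
[636.64652838 106.40734461 103.39836388] [[280.6, 249.2], [282.7, 225.7], [283.6, 215.5]] [[275.8, 165.0], [276.5, 152.5]]
off 241 208 236 122
```

View pics/c3.png

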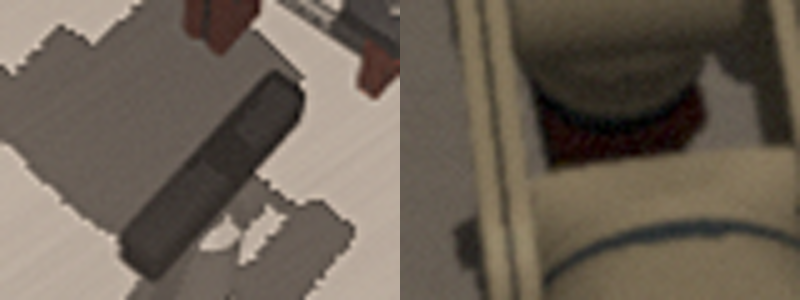

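The crop shows the bar still on the bench at about scene (284,242), and the fingers did not hold it. I need the whole view.

Run:
```python
from h import *
S=ld('scene'); f=S['frame'][100:340,150:470,::-1].copy()
f=cv2.resize(f,(800,600),interpolation=cv2.INTER_CUBIC)
cv2.imwrite('pics/c4.png',f)
Q=np.array([638.2,107,0])
print(p(S,[Q,Q+[0,0,141],Q+[0,0,102]]).round(1).tolist())
```

```text
[[279.5, 269.5], [282.1, 241.5], [281.3, 249.9]]
```

View pics/c4.png

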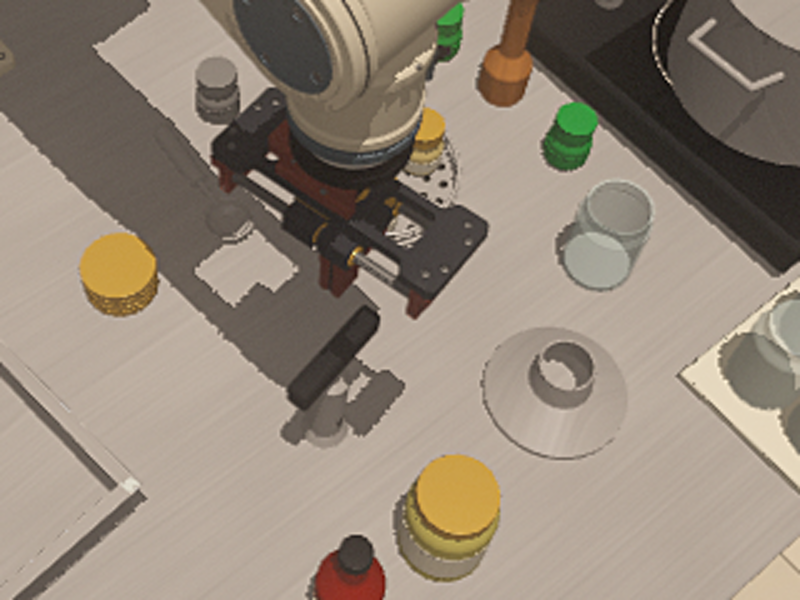

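The view shows the bar still standing at px ≈(283,242), where it was predicted, with the closed fingers above it at ≈(286,213). The lift probably came before the grip had built up. I'll retry and check the grip before lifting.

```bash
python3 -m inch '[[[0,0,0,0,0,0,100],[0,0,0,0,0,0,100],[0,0,0,0,0,0,100],[0,0,0,0,0,0,100],[0,0,0,0,0,0,100],[0,0,0,0,0,0,100],[0,0,0,0,0,0,100],[0,0,0,0,0,0,100],[0,0,0,0,0,0,100],[0,0,0,0,0,0,100],[0,0,0,0,0,0,100],[0,0,40,0,0,0,100],[0,0,80,0,0,0,100],[0,0,107,0,0,0,100],[0,0,107,0,0,0,100]]]'; python3 go.py; python3 -m inch '[[[0,0,0,0,0,0,0],[0,0,0,0,0,0,0],[0,0,0,0,0,0,0],[0,0,0,0,0,0,0],[0,0,0,0,0,0,0],[0,0,0,0,0,0,0],[0,0,0,0,0,0,0],[0,0,0,0,0,0,0],[0,0,0,0,0,0,0],[0,0,0,0,0,0,0],[0,0,0,0,0,0,0],[0,0,0,0,0,0,0]]]'; python3 go.py
```

```text
t: 5.8
ee_pos: [635.0, 106.2, 135.6]
orientation: [-1.941, -2.463, 0.009]
ft_force: [-1.2, 0.8, -1.7]
width: 87.8
grasp_force: 0.0
t 5.8 pos [635.  106.2 135.6] ay 13.5 tilt 0.43 q6 -5.1 F [-1.2  0.8 -1.7] M [ 0.02 -0.05  0.03] w 87.8 g 0.0
t: 7.0
ee_pos: [637.9, 106.6, 139.6]
orientation: [-1.944, -2.467, 0.0]
ft_force: [-0.3, 0.1, -3.0]
width: 19.3
grasp_force: 30.0
t 7.0 pos [637.9 106.6 139.6] ay 13.5 tilt 0.01 q6 -5.1 F [-0.3  0.1 -3. ] M [ 0.04 -0.07  0.01] w 19.3 g 30.0
```

Gripped now: 19.3 mm, 30 N. Lifting.

```bash
python3 -m inch '[[[0,0,-10,0,0,0,0],[0,0,-30,0,0,0,0],[0,0,-60,0,0,0,0],[0,0,-90,0,0,0,0],[0,0,-110,0,0,0,0],[0,0,-110,0,0,0,0],[0,0,-110,0,0,0,0]]]'; python3 go.py 458.5 315 250 13.5
python3 - <<'E'
from h import *
S=grab('scene','s2.png')
o=status.get_obs()['ee_pos']; q=o-[0,0,139.6]
P=p(S,[q,q+[0,0,102]]); print(q,P.round(1).tolist())
u,v=(P[0]).astype(int); c=S['frame'][v-35:v+13,u-32:u+32,::-1]; print(u-32,v-35)
cv2.imwrite('pics/c5.png',cv2.resize(c,(800,600),interpolation=cv2.INTER_CUBIC))
E
```

```text
t: 7.7
ee_pos: [637.7, 106.6, 249.7]
orientation: [1.944, 2.467, 0.0]
ft_force: [-0.3, 0.6, -4.2]
width: 19.6
grasp_force: 30.0
t 7.7 pos [637.7 106.6 249.7] ay 13.5 tilt 0.01 q6 -5.1 F [-0.3  0.6 -4.2] M [ 0.1  -0.02 -0.04] w 19.6 g 30.0
shift [ 244.6 -125.5   -0.4] turn [0.0002 0.     0.0003]
[637.18159181 106.49788236 109.04604185] [[280.9, 248.2], [283.0, 224.5]]
248 213
```

View pics/c5.png

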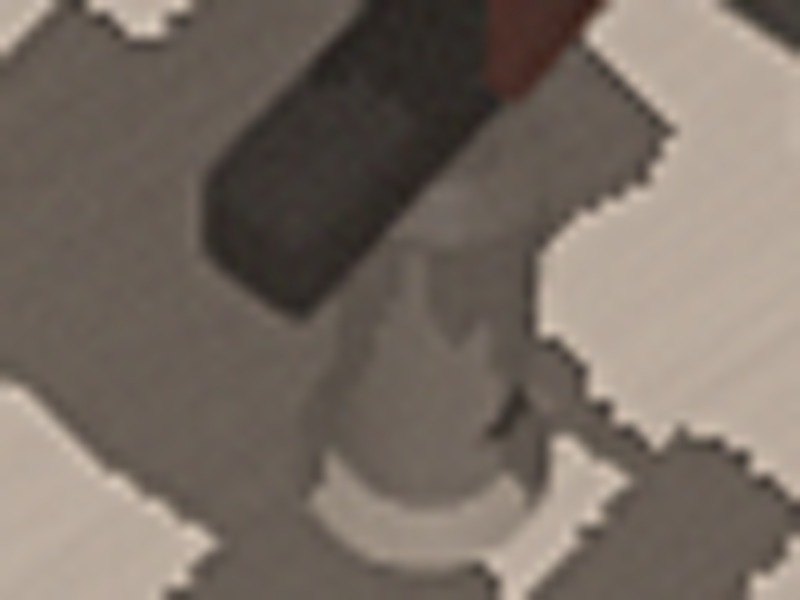

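The tube is held upright. Its mouth is at px ≈(281.8,248) against a predicted (280.9,248), within about 2 mm, and the hole is on the right as expected. Next I move over the stub, turning so a sweep from azimuth −105° upwards can cover the hidden button directions.

```bash
python3 -m inch '[[[244,-126,0,0,0,2.068,0],[244,-126,0,0,0,2.068,0],[244,-126,0,0,0,2.068,0],[244,-126,0,0,0,2.068,0],[244,-126,0,0,0,2.068,0],[244,-126,0,0,0,2.068,0],[244,-126,0,0,0,2.068,0],[244,-126,0,0,0,2.068,0],[244,-126,0,0,0,2.068,0],[244,-126,0,0,0,2.068,0],[244,-126,0,0,0,2.068,0],[244,-126,0,0,0,2.068,0],[244,-126,0,0,0,2.068,0],[244,-126,0,0,0,2.068,0],[244,-126,0,0,0,2.068,0],[244,-126,0,0,0,2.068,0],[244,-126,0,0,0,2.068,0]]]'; python3 go.py 458 314 205 -105
python3 - <<'E'
from h import *
S=grab('scene','s3.png')
o=status.get_obs()['ee_pos']; q=o-[0,0,139.6]
P=p(S,[q,[458.5,315,74]]); print(P.round(1).tolist())
u,v=(P[0]).astype(int); c=S['frame'][v-30:v+30,u-40:u+40,::-1]; print(u-40,v-30)
cv2.imwrite('pics/c6.png',cv2.resize(c,(800,600),interpolation=cv2.INTER_CUBIC))
E
```

```text
t: 9.45
ee_pos: [458.1, 314.2, 249.0]
orientation: [3.115, -0.405, -0.001]
ft_force: [-0.0, -0.3, -4.4]
width: 19.5
grasp_force: 30.0
t 9.45 pos [458.1 314.2 249. ] ay -104.8 tilt 0.07 q6 138.0 F [-0.  -0.3 -4.4] M [0.17 0.07 0.02] w 19.5 g 30.0
shift [-0.   0.2 44. ] turn [0.0008 0.0008 0.0034]
[[301.8, 145.1], [301.0, 154.2]]
261 115
```

View pics/c6.png

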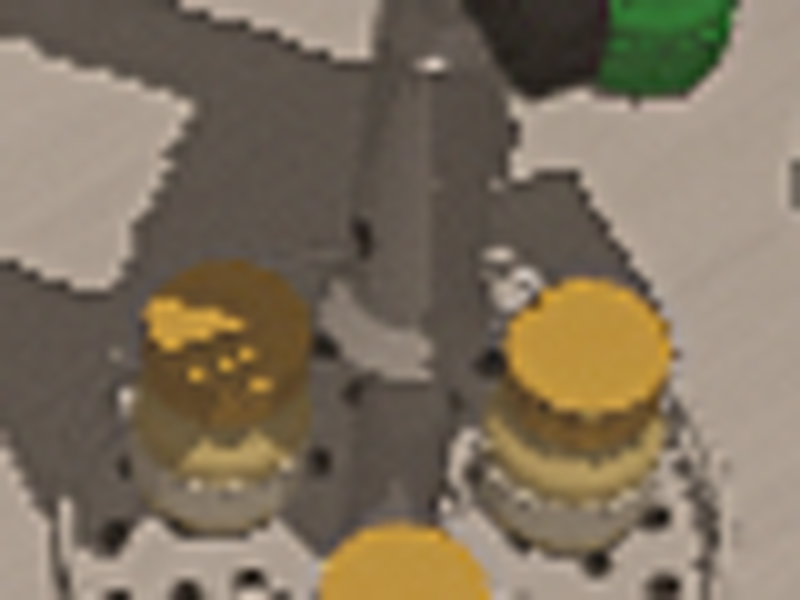

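The tube sits right of the stub by about 1.3 px (≈3 mm): tube centre ≈302.8 against stub ≈300.7, where alignment would differ by 0.8. I'll shift by about 2 mm and lower onto the bevel.

```bash
python3 -m inch '[[[-1,2,15,0,0,0,0],[-1,2,30,0,0,0,0],[-1,2,38,0,0,0,0],[-1,2,42,0,0,0,0],[-1,2,46,0,0,0,0],[-1,2,50,0,0,0,0]]]'; python3 go.py 457 312.5 190 -105
```

```text
t: 10.1
ee_pos: [457.3, 313.1, 200.0]
orientation: [-3.114, 0.409, -0.001]
ft_force: [0.7, 0.5, -3.5]
width: 19.1
grasp_force: 30.0
t 10.1 pos [457.3 313.1 200. ] ay -105.0 tilt 0.07 q6 138.1 F [ 0.7  0.5 -3.5] M [0.41 0.   0.04] w 19.1 g 30.0
shift [-0.2  0.6 10. ] turn [-0.001  -0.0007  0.0008]
```

```bash
python3 -m inch '[[[0,0,5,0,0,0,0],[0,0,10,0,0,0,0],[0,0,13,0,0,0,0],[0,0,13,0,0,0,0]]]'; python3 go.py
```

```text
t: 10.5
ee_pos: [456.9, 312.9, 186.3]
orientation: [-3.115, 0.409, 0.0]
ft_force: [0.7, 2.8, -5.9]
width: 19.3
grasp_force: 30.1
t 10.5 pos [456.9 312.9 186.3] ay -105.0 tilt 0.02 q6 138.1 F [ 0.7  2.8 -5.9] M [ 0.81 -0.21 -0.01] w 19.3 g 30.1
```

```bash
python3 -m inch '[[[0,-1.3,4,0,0,0,0],[0,-1.3,9,0,0,0,0],[0,-1.3,14,0,0,0,0],[0,-1.3,19,0,0,0,0],[0,-1.3,24,0,0,0,0],[0,-1.3,29,0,0,0,0]]]'; python3 go.py;  python3 -m inch '[[[0,0,4,0,0,0,0],[0,0,8,0,0,0,0],[0,0,12,0,0,0,0],[0,0,14,0,0,0,0],[0,0,14,0,0,0,0]]]'; python3 go.py
```

```text
t: 11.1
ee_pos: [457.4, 314.0, 157.4]
orientation: [-3.115, 0.409, -0.001]
ft_force: [1.0, 1.7, -0.4]
width: 19.1
grasp_force: 30.1
t 11.1 pos [457.4 314.  157.4] ay -105.0 tilt 0.03 q6 138.2 F [ 1.   1.7 -0.4] M [ 0.53 -0.12  0.02] w 19.1 g 30.1
t: 11.6
ee_pos: [457.7, 314.3, 143.8]
orientation: [-3.114, 0.409, -0.001]
ft_force: [0.6, 2.1, 0.0]
width: 19.1
grasp_force: 30.1
t 11.6 pos [457.7 314.3 143.8] ay -105.0 tilt 0.05 q6 138.2 F [0.6 2.1 0. ] M [ 0.56 -0.2  -0.01] w 19.1 g 30.1
```

```bash
python3 -m inch '[[[0,-0.5,0.7,0,0,0,0],[0,-0.5,1.4,0,0,0,0],[0,-0.5,1.4,0,0,0,0]]]'; python3 go.py
```

```text
t: 11.9
ee_pos: [458.5, 315.2, 143.6]
orientation: [-3.113, 0.409, -0.003]
ft_force: [1.2, 0.9, 7.7]
width: 19.1
grasp_force: 30.0
t 11.9 pos [458.5 315.2 143.6] ay -105.0 tilt 0.16 q6 138.2 F [1.2 0.9 7.7] M [ 0.46 -0.15 -0.01] w 19.1 g 30.0
```

Home: TCP z 143.6 and about 11 N of contact. Sweeping.

```bash
python3 go.py >/dev/null; python3 -m inch '[[[0,0,0,0,0,-0.1,0],[0,0,0,0,0,-0.2,0],[0,0,0,0,0,-0.3,0],[0,0,0,0,0,-0.4,0],[0,0,0,0,0,-0.5,0]]]' >/dev/null; python3 go.py;  python3 -m inch '[[[0,0,0,0,0,-0.1,0],[0,0,0,0,0,-0.2,0],[0,0,0,0,0,-0.3,0],[0,0,0,0,0,-0.4,0],[0,0,0,0,0,-0.5,0]]]' >/dev/null; python3 go.py; python3 -m inch '[[[0,0,0,0,0,-0.1,0],[0,0,0,0,0,-0.2,0],[0,0,0,0,0,-0.3,0],[0,0,0,0,0,-0.4,0],[0,0,0,0,0,-0.5,0]]]' >/dev/null; python3 go.py
cat > lids.py <<'E'
from h import *
import sys
for n in ('scene','top'):
    d=grab(n,n+sys.argv[1]+'.png'); h=cv2.cvtColor(d['frame'],cv2.COLOR_RGB2HSV)
    m=cv2.inRange(h,(15,130,120 if n=='scene' else 60),(25,255,255)); k,_,st,ce=cv2.connectedComponentsWithStats(m)
    for i in range(1,k):
        if st[i,4]>40:
            q=w(d,*ce[i],64)
            if np.hypot(q[0]-458,q[1]-315)<100: print(n,st[i,4],q[:2].round(1),np.degrees(np.arctan2(q[1]-315,q[0]-458)).round(1))
E
python3 lids.py A
```

```text
t 12.4 pos [458.2 315.  143.4] ay -76.1 tilt 0.13 q6 109.4 F [0.8 2.8 6.5] M [ 0.36 -0.12 -0.2 ] w 19.3 g 30.1
t 12.9 pos [458.3 315.2 143.4] ay -47.5 tilt 0.15 q6 80.7 F [0.6 2.6 6.6] M [ 0.51 -0.11 -0.14] w 18.9 g 30.1
t 13.4 pos [458.2 315.3 143.5] ay -18.8 tilt 0.15 q6 52.1 F [0.4 2.7 7.7] M [ 0.51 -0.08 -0.16] w 19.1 g 30.1
scene 113 [473.3 369.5] 74.3
scene 115 [502.8 277. ] -40.3
top 130 [497.9 275.3] -44.9
```

```bash
python3 -m inch '[[[0,0,0,0,0,-0.1,0],[0,0,0,0,0,-0.2,0],[0,0,0,0,0,-0.3,0],[0,0,0,0,0,-0.4,0],[0,0,0,0,0,-0.5,0],[0,0,0,0,0,-0.6,0]]]' >/dev/null; python3 go.py;  python3 -m inch '[[[0,0,0,0,0,-0.12,0],[0,0,0,0,0,-0.24,0],[0,0,0,0,0,-0.36,0],[0,0,0,0,0,-0.48,0],[0,0,0,0,0,-0.6,0]]]' >/dev/null; python3 go.py; python3 -m inch '[[[0,0,0,0,0,-0.12,0],[0,0,0,0,0,-0.24,0],[0,0,0,0,0,-0.36,0],[0,0,0,0,0,-0.48,0],[0,0,0,0,0,-0.6,0]]]' >/dev/null; python3 go.py
python3 lids.py B
```

```text
t 14.1 pos [457.9 315.2 143.5] ay 15.6 tilt 0.12 q6 17.7 F [-1.2  2.6  8.8] M [ 0.61  0.15 -0.04] w 19.0 g 30.0
t 14.6 pos [457.9 315.1 143.4] ay 49.9 tilt 0.11 q6 -16.7 F [1.1 0.7 8.1] M [ 0.21 -0.09 -0.59] w 19.2 g 30.8
t 15.1 pos [457.9 314.8 143.4] ay 84.3 tilt 0.09 q6 -51.1 F [-0.1 -0.   9.3] M [ 0.23 -0.11 -0.6 ] w 19.2 g 30.9
scene 179 [511.7 311.2] -4.0
```

The moment jumped to −0.6 N m and the carrier turned along (jar lid −40° → −4°), so the button has caught in the hole. I'll centre it in its play and try a small lift.

```bash
python3 -m inch '[[[0,0,0,0,0,0.07,0],[0,0,0,0,0,0.14,0],[0,0,-1,0,0,0.14,0],[0,0,-3,0,0,0.14,0],[0,0,-3,0,0,0.14,0]]]' >/dev/null; python3 go.py;  python3 -m inch '[[[0,0,-4,0,0,0,0],[0,0,-10,0,0,0,0],[0,0,-17,0,0,0,0],[0,0,-20,0,0,0,0],[0,0,-20,0,0,0,0],[0,0,-20,0,0,0,0]]]' >/dev/null; python3 go.py 458 315 250 76
```

```text
t 15.7 pos [456.7 314.  144.7] ay 76.1 tilt 0.1 q6 -42.9 F [ 0.4  0.1 -3.1] M [ 0.37 -0.21 -0.11] w 19.7 g 30.0
t 16.3 pos [457.2 314.4 165.3] ay 76.1 tilt 0.01 q6 -42.8 F [-0.3 -0.6 -9.6] M [ 0.12 -0.1  -0.07] w 19.2 g 30.0
shift [ -0.6   0.8 -84.7] turn [-0.0001 -0.0001  0.0016]
```

The force rose to about 6 N of load: the carrier hangs on the locked tube. Lifting higher and checking once before the traverse.

```bash
python3 -m inch '[[[0,0,-5,0,0,0,0],[0,0,-14,0,0,0,0],[0,0,-26,0,0,0,0],[0,0,-39,0,0,0,0],[0,0,-52,0,0,0,0],[0,0,-65,0,0,0,0],[0,0,-76,0,0,0,0],[0,0,-83,0,0,0,0],[0,0,-85,0,0,0,0],[0,0,-85,0,0,0,0],[0,0,-85,0,0,0,0]]]' >/dev/null; python3 go.py 485 -250 250 76
python3 - <<'E'
from h import *
S=grab('scene','s5.png'); u,v=p(S,[458,315,130])[0].astype(int); y=max(v-50,0)
cv2.imwrite('pics/c7.png',cv2.resize(S['frame'][y:y+105,u-70:u+70,::-1],(800,600),interpolation=cv2.INTER_CUBIC)); print(u-70,y)
E
```

```text
t 17.4 pos [457.  314.2 249.7] ay 76.1 tilt 0.07 q6 -42.8 F [  0.3   0.3 -10.3] M [ 0.11  0.01 -0.02] w 19.0 g 30.0
shift [-162.8 -540.9    0. ] turn [-0.0009 -0.0008  0.0016]
232 89
```

View pics/c7.png

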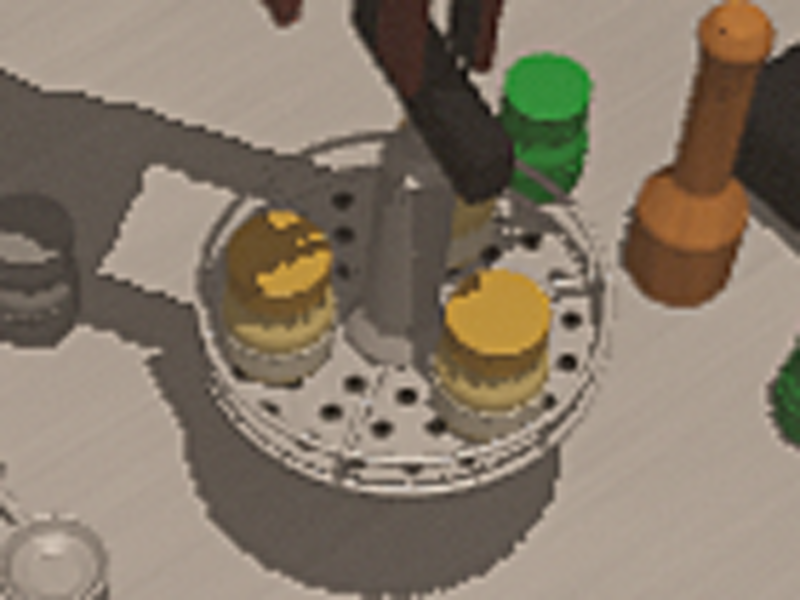

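The view shows the carrier hanging level with all three jars standing. Traversing to the pan.

```bash
python3 -m inch '[[[-2,-5,0,0,0,0,0],[-5,-16,0,0,0,0,0],[-10,-32,0,0,0,0,0],[-15,-51,0,0,0,0,0],[-22,-73,0,0,0,0,0],[-29,-95,0,0,0,0,0],[-35,-116,0,0,0,0,0],[-42,-138,0,0,0,0,0],[-48,-160,0,0,0,0,0],[-55,-181,0,0,0,0,0],[-61,-203,0,0,0,0,0],[-68,-225,0,0,0,0,0],[-74,-246,0,0,0,0,0],[-81,-268,0,0,0,0,0],[-87,-289,0,0,0,0,0],[-94,-311,0,0,0,0,0],[-100,-333,0,0,0,0,0],[-107,-354,0,0,0,0,0],[-113,-376,0,0,0,0,0],[-120,-398,0,0,0,0,0]]]' >/dev/null;  python3 -m inch '[[[-7,-22,0,0,0,0,0],[-13,-43,0,0,0,0,0],[-20,-65,0,0,0,0,0],[-26,-87,0,0,0,0,0],[-32,-106,0,0,0,0,0],[-37,-122,0,0,0,0,0],[-40,-133,0,0,0,0,0],[-42,-140,0,0,0,0,0],[-43,-143,0,0,0,0,0],[-43,-143,0,0,0,0,0],[-43,-143,0,0,0,0,0],[-43,-143,0,0,0,0,0]]]' >/dev/null; python3 go.py 485 -250 154 76
python3 - <<'E'
from h import *
S=grab('scene','s6.png')
cv2.imwrite('pics/c8.png',cv2.resize(S['frame'][150:420,0:360,::-1],(800,600),interpolation=cv2.INTER_CUBIC))
E
```

```text
t 20.65 pos [ 485.5 -249.2  250.2] ay 76.1 tilt 0.02 q6 -104.6 F [  0.2  -0.1 -11.2] M [ 0.15 -0.03 -0.01] w 19.3 g 30.0
shift [ 0.3 -0.9 96.2] turn [ 0.0002 -0.0003  0.0024]
```

View pics/c8.png

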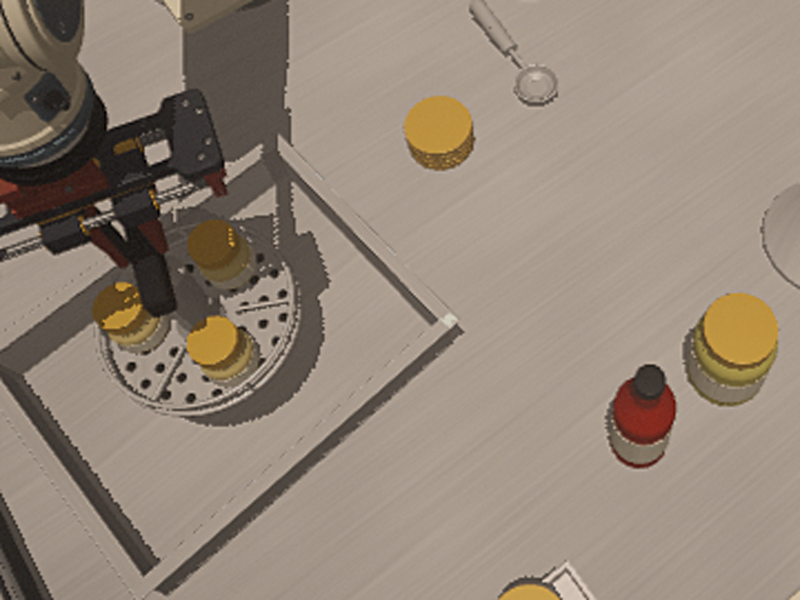

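The jars are upright and the carrier is above the pan interior. I'll check the pan centre from the scene corners and lower it.

```bash
python3 - <<'E'
from h import *
S=ld('scene')
for u,v in((452,320),(277,140),(155,580)): print(w(S,u*.45,150+v*.45,65)[:2].round())
E
python3 -m inch '[[[0,0,5,0,0,0,0],[0,0,15,0,0,0,0],[0,0,28,0,0,0,0],[0,0,41,0,0,0,0],[0,0,54,0,0,0,0],[0,0,66,0,0,0,0],[0,0,76,0,0,0,0],[0,0,84,0,0,0,0],[0,0,90,0,0,0,0],[0,0,94,0,0,0,0],[0,0,95,0,0,0,0],[0,0,95,0,0,0,0]]]' >/dev/null; python3 go.py
```

```text
[605. -70.]
[ 338. -102.]
[ 641. -387.]
t 21.9 pos [ 485.7 -249.9  155.4] ay 76.1 tilt 0.02 q6 -104.6 F [  0.4   0.6 -10.3] M [ 0.21 -0.07  0.02] w 19.0 g 30.0
```

```bash
python3 -m inch '[[[0,0,1.5,0,0,0,0],[0,0,3,0,0,0,0],[0,0,4,0,0,0,0],[0,0,5,0,0,0,0],[0,0,5,0,0,0,0]]]' >/dev/null; python3 go.py;python3 -m inch '[[[0,0,0.8,0,0,0,0],[0,0,1.6,0,0,0,0],[0,0,2.2,0,0,0,0],[0,0,2.2,0,0,0,0]]]' >/dev/null; python3 go.py
```

```text
t 22.4 pos [ 485.9 -250.1  150.6] ay 76.1 tilt 0.05 q6 -104.6 F [-0.6  0.  -6.5] M [ 0.22 -0.07 -0.01] w 19.2 g 30.0
t 22.8 pos [ 486.  -250.2  148.6] ay 76.1 tilt 0.07 q6 -104.6 F [ 0.4 -0.  -1.5] M [ 0.21 -0.09 -0.02] w 19.5 g 30.0
```

Set down: the weight is off the wrist at TCP z 148.6, as predicted. Releasing and retreating.

```bash
python3 -m inch '[[[0,0,0,0,0,0,35],[0,0,0,0,0,0,60],[0,0,0,0,0,0,100],[0,0,0,0,0,0,100],[0,0,0,0,0,0,100],[0,0,0,0,0,0,100],[0,0,0,0,0,0,100],[0,0,0,0,0,0,100],[0,0,0,0,0,0,100],[0,0,0,0,0,0,100],[0,0,-10,0,0,0,100],[0,0,-30,0,0,0,100],[0,0,-60,0,0,0,100],[0,0,-100,0,0,0,100],[0,0,-150,0,0,0,100],[0,0,-150,0,0,0,100],[0,0,-150,0,0,0,100]]]' >/dev/null; python3 go.py 430 200 300 76
python3 - <<'E'
from h import *
S=grab('scene','s7.png')
cv2.imwrite('pics/c9.png',cv2.resize(S['frame'][150:420,0:360,::-1],(800,600),interpolation=cv2.INTER_CUBIC))
E
```

```text
t 24.5 pos [ 485.9 -250.   299.5] ay 76.1 tilt 0.18 q6 -104.6 F [ 0.4 -0.3 -2.2] M [ 0.17 -0.13  0.02] w 87.8 g 0.0
shift [162.5 423.4  -1.3] turn [-0.0008  0.003   0.0016]
```

View pics/c9.png

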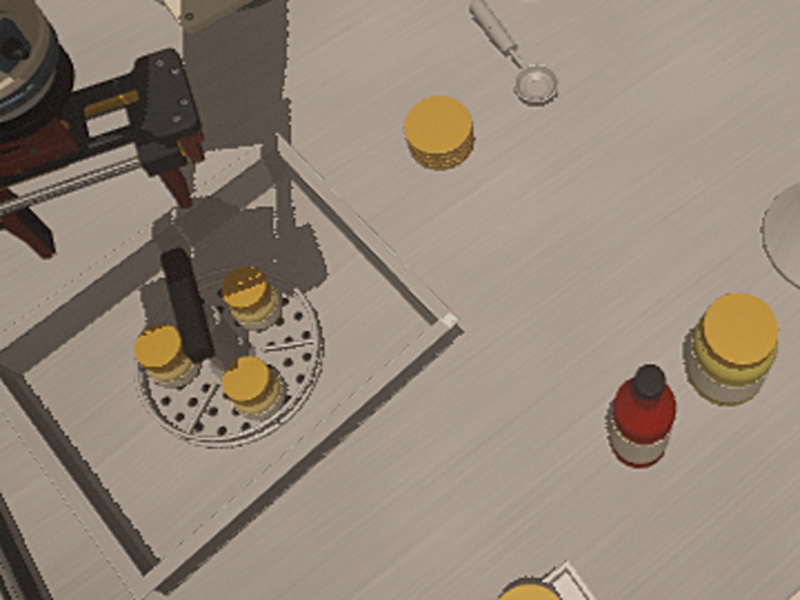

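The carrier sits flat in the pan at crop (230,350), with three jars standing, the tube upright and the gripper clear. Handing in.

```bash
python3 -c "
from workcell import ctrl
print(ctrl.close_job())"
```

```text
the job is handed in; nothing more can be done
None
```

The carrier was lifted by the tube and set flat in the pan with all three jars standing, then released; the job was handed in at about 24.5 s, and the lock was judged by the turning moment and the lift, as the button itself was never seen.

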